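# Scan a needle carton and snap the hand scanner into its clip holder

## Task

Pick up the hand scanner, hold it steady for a second in front of the bar-code label on the open needle carton - window pointing squarely at the middle of the label from roughly 8 cm away - then press it, lying level, straight down into the two spring clips of its holder on the desk until it snaps in and sits fully home at both clips. Finish while still gripping the scanner and pressing it down firmly against its seat, with clearly more than 10 N: do not let go. Leave the carton and the other things on the desk where they stand.

Things in the scene. Friction and masses are not known exactly. Their poses are not given: they have to be found in the camera images.
- scanner: Hand scanner: straight grey wand 180 mm long (own x), lying on the desk, 0.10 to 0.20 kg. Origin: underside, middle of the grip. Round barrel 24 mm in diameter, x -85 to 70 mm, axis 14 mm over the underside. Black flat-sided grip, x -24 to 24 mm, 30 mm wide (y), 28 mm high: grasp it across y from above. Head x 70 to 95 mm, 40 mm wide, 28 mm high.
- scanner_axis (a point): Point on the barrel's axis at the middle of the grip (14 mm over the underside); axes as the scanner's.
- scanner_window (a point): Centre of the window at the front end of the scanner, 95 mm ahead of the middle of the grip on the barrel's axis; it looks along the scanner's +x.
- carton: Open dark carton of needles, 69 mm (x) by 110 mm (y), walls 92 mm high, with end flaps standing up and outward to 129 mm height and 138 mm over all (y), loose, about 0.4 kg. Origin: centre of underside; its labelled front looks along its own -x, roughly to the robot.
- label (a point): Centre of the white bar-code label, 56 mm wide by 40 mm high, on the carton's front face, 58 mm over the desk; axes as the carton's, so the label looks along -x.
- holder: Clip holder fixed to the desk: plate 150 mm (x) by 75 mm (y) by 8 mm, origin under its centre, and two clip stations at x = -48 and 48 mm, each 18 mm long in x: a saddle 22 mm high between two sprung jaws facing each other across y. The scanner goes in from above with its length along x, either way round, its grip in the free space between the stations (about 14 mm of play).
- holder_seat (a point): Where point scanner_axis lies when the scanner is fully home: 34 mm over the desk, midway between the stations; axes as the holder's. Coming down, the barrel meets the jaws about 18 mm above this point, needs a push of some 9 to 16 N, snaps through about 8 mm above it and then stops hard on the saddles (rigid: 0.1 mm of give).
- jaw_mouth (a point): Middle of the jaw mouth, 9 mm above holder_seat. There the rounded white jaw tips stand 19 mm apart and spring aside along y; above them steel flares open outward, tops 58 mm over the desk, 54 mm across outside.
- timer: White square timer lying flat, 66 x 66 x 17 mm; bystander; origin under its centre.
- vial_a: Small vial standing upright, 16 mm in diameter, 38 mm high, bystander on the right; origin under its centre.
- vial_b: Small vial standing upright, 16 mm in diameter, 38 mm high, bystander on the left; origin under its centre.
- marker: Marker pen lying on the desk near its front edge, 131 mm long (its y), 14 mm wide, 12 mm high; bystander; origin under its centre.

How it is judged (in metres and radians):
On the way, in this order (a step that is already met when the one before it is completed fails the run):
1. the held scanner looks squarely at the label, 3 to 13 cm off, and is kept still (contact force between the fingers and scanner above 2 N and x of label in the frame of scanner_window between 0.03 and 0.13 m and y of label in the frame of scanner_window between -0.02 and 0.02 m and z of label in the frame of scanner_window between -0.02 and 0.02 m and angle between the x axis of scanner and the x axis of carton, either way round below 0.3 rad and linear speed of scanner below 0.03 m/s and angular speed of scanner below 0.25 rad/s), for 0.8 s.
2. the held scanner has snapped past the jaws and sits home in both clips (contact force between the fingers and scanner above 2 N and x of scanner_axis in the frame of holder_seat between -0.018 and 0.018 m and y of scanner_axis in the frame of holder_seat between -0.004 and 0.004 m and z of scanner_axis in the frame of holder_seat below 0.0015 m and angle between the x axis of scanner and the x axis of holder, either way round below 0.1 rad and angle between the z axis of scanner and the z axis of holder, either way round below 0.2 rad), for 0.2 s.
At the end, for the whole second after the job is handed in: The scanner is still gripped (over 2 N) and pressed on the holder with over 10 N, its axis no more than 1.5 mm above its seat, within 4 mm across and 18 mm along it, parallel to the holder within 0.1 rad and not rolled over 0.2 rad, at rest (all of step 2 and contact force between scanner and holder above 10 N and linear speed of scanner below 0.02 m/s); the arm keeps its last pose, push and grip.
It fails at once if the carton is pushed more than 40 mm away or tipped (distance of carton from where it was at the start of the episode above 0.04 m or angle between carton's own z axis and vertical above 0.5 rad).
It fails at once if the timer or the marker is pushed more than 30 mm away (distance of any of timer, marker from where it was at the start of the episode above 0.03 m).
It fails at once if a vial is pushed more than 30 mm away or tipped over (distance of any of vial_a, vial_b from where it was at the start of the episode above 0.03 m or angle between any of vial_a, vial_b's own z axis and vertical above 0.5 rad).
It also fails if it takes over 56 s, if anything falls off the work surface, if the arm or the gripper's body presses on something with over 40 N, if the wrist force passes 120 N, or if a joint passes its speed limit or range.

## Robot

A 6-joint arm with a two-finger parallel gripper is mounted at the origin on a cart in front of the work surface, level with it; the furniture and walls round the work are solid. World frame = base frame: x ahead of the robot, y to its left, z up, the work surface at z = 0. Lengths are in m, angles in degrees, forces in N, time in s.
With the tool pointing down it reaches from about 0.375 to 0.75 m from the base axis. Payload 9 kg.
Tool frame: the origin (TCP) lies where the fingers leave the gripper's body, on its centre line; the fingertips stand 73 mm ahead of it and the grasp point (between the pads) lies 54 mm ahead of it (robot.tip_reach is the distance from the TCP to the fingertips, in m); z points along the fingers, y is the line along which they close (so a half turn about z gives the same grasp; the last joint's range is limited). The gripper opens to 85 mm and grips with 20 to 120 N. Pads are 22 mm wide; open, the fingers measure 114 mm over their backs; the gripper's body (76 mm by 85 mm) begins 54 mm behind the grasp point. The pads swing forward as they close: fully open they stand 13 mm farther back than shut.
Start: joints at [-79.108, 5.964, 5.575, 89.605, 0, 77.527], TCP at [0.238, -0.551, 0.304] pointing down, gripper open.
Joint ranges: [-171.21, 171.21], [-48.23, 106.86], [-62.78, 66.21], [-105.2, 120.99], [-86.42, 89.51], [-180, 180]. Speed limits (degrees/s): [127.2, 127.2, 147.25, 180, 180, 180].

## Interface

Orientations are given as [roll, pitch, yaw] about the fixed x, y, z axes, in that order (R = Rz(yaw) Ry(pitch) Rx(roll)).
In Python, from plant import robot gives the robot as it stands. Calls block until the motion is done:
- robot.move_pose(position, orientation): joint-space move of the TCP to a pose.
- robot.line_to(position, vel=0.15, rotation=None, guard=None): straight line of the TCP; rotation=None keeps the orientation; vel is the mean speed in m/s. With guard (N) it stops when the force on the tool has changed by that much, and returns True; else False.
- robot.goto_joints(angles): joint-space move.
- robot.set_gripper(opening): finger opening in m; the grip force is fixed at half the most; returns when the fingers have stopped.
- robot.pause(seconds).
- robot.ik(position, orientation): joint angles nearest the present ones, or None.
- robot.observe(): the state.
- robot.grab_frame(name): name is "side" or "top"; returns the picture (400x640x3 uint8, blue, green, red); there is no depth.
- robot.get_calibration(name): a dict with "vertical_fov" (degrees; the focal length in pixels is half the picture's height over the tangent of half this angle, whatever the lens; pixels are square), "cx", "cy" (the principal point, pixels), "k1" (the pictures are not rectified: a ray, as slopes to the right and down, at radius r is drawn at 1 + k1 r^2 times it, then the intrinsics apply), "rvec" (rotation vector, rad) and "tvec" (3), from world to camera coordinates, as OpenCV has them. Camera axes: x right, y down, z forward; pixel columns grow to the right and rows downward; lengths in m; the calibration is good to about 2 mm. A picture is of the moment at which its call begins. get_calibration takes no time and is no camera call.
A pose or a line that the arm cannot do raises robot.IKError and nothing moves.
- robot.job_done(): hands the job in; it is judged then, once.
The state is a dict: "time": time; "q": joint angles; "qvel": joint speeds; "joint_torque": joint torques, N m; "tool_pos": TCP position; "tcp_rot": TCP orientation; "ft_force": force on the tool from outside, world axes, zero at the start; "torque": the same for the moment, N m; "gripper_width": finger opening in m; "gripper_force": force on a finger pad.
Only numpy, scipy, OpenCV 4.12 (cv2) and the standard library are available. Lean on these libraries where they do the work, as an engineer would, in place of code of your own. Each camera call takes 0.05 s, during which the arm holds its last target. There are 200 camera calls.

## Working session

There is one attempt and no reset: what is moved stays moved. The work goes in short steps, each a Python script; the robot and the scene stay as the last script left them, time stands still between calls to the robot, and variables do not carry over. Pictures are saved under pics/ and viewed, at most 10 in all, crops included, and the job is handed in when it is done.

```bash
ls; mkdir -p pics; python3 - <<'E'
from plant import robot
import cv2
for n in("side","top"):
    cv2.imwrite(f"pics/{n}0.png",robot.grab_frame(n)); print(n,robot.get_calibration(n))
s=robot.observe();print(s)
E
```

```text
pics
side {'vertical_fov': 48.92276702547534, 'cx': 317.5573337441848, 'cy': 203.71955778653327, 'k1': -0.0100599444944321, 'rvec': array([-0.01050942,  2.57221993, -1.79662732]), 'tvec': array([0.54668282, 0.01750263, 1.33803329])}
top {'vertical_fov': 55.54700349474645, 'cx': 315.86456317943083, 'cy': 201.06834111122822, 'k1': 0.0032973610337962292, 'rvec': array([ 2.16235873, -2.10043072,  0.17306203]), 'tvec': array([0.06656103, 0.55874417, 1.12309728])}
{'time': 0.1, 'q': array([-7.91084449e+01,  5.99825641e+00,  5.53109650e+00,  8.96063605e+01,
       -1.53637352e-03,  7.75257030e+01]), 'qvel': array([ 0.13142   , -0.03420844, -0.00619028,  0.05375351,  0.06317965,
       -0.03741549]), 'joint_torque': array([ 7.31583204e-03, -5.58207393e+01,  5.04720068e+01,  1.31871863e-02,
       -2.29933394e-04, -2.35175582e-05]), 'tool_pos': array([ 0.23790974, -0.55056875,  0.30316476]), 'tcp_rot': array([-1.79927883e+02, -1.43804173e-02,  2.33658440e+01]), 'ft_force': array([-0.13554949, -1.01163934,  0.1560125 ]), 'torque': array([-0.05481867,  0.00209255,  0.00764271]), 'gripper_force': 0.0, 'gripper_width': 0.0854067296892824}
```

View pics/side0.png

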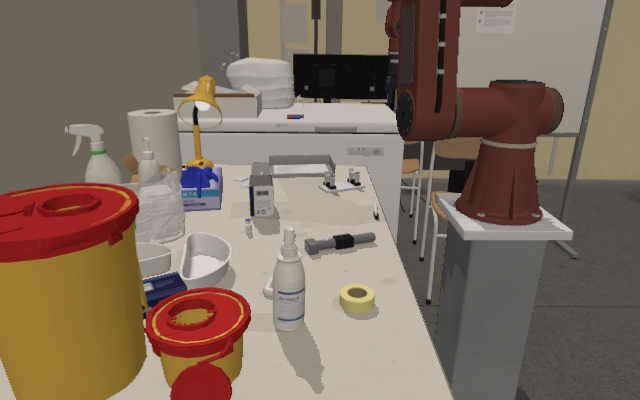

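View pics/top0.png

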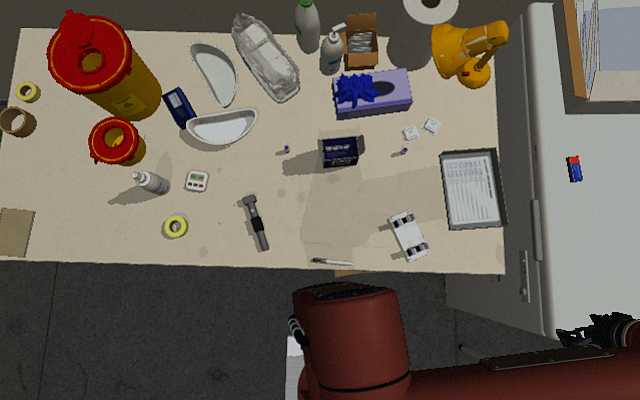

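The side view shows the scanner near (340,243), carton (262,190) and holder (342,183). In the top view the scanner runs (250,200) to (265,248), the carton is at (340,150), the holder at (408,235), the marker at (330,261), the vials at (287,148) and (405,151), and the timer at (196,181). Next I'll make zoomed crops.

```bash
cat > h.py <<'E'
import numpy as np, cv2
from plant import robot
def cam(n):
    c=robot.get_calibration(n); f=200/np.tan(np.radians(c["vertical_fov"]/2))
    return f,c["cx"],c["cy"],c["k1"],cv2.Rodrigues(c["rvec"])[0],np.array(c["tvec"])
def ray(n,uv):
    f,cx,cy,k,R,t=cam(n); d=np.array([(uv[0]-cx)/f,(uv[1]-cy)/f]); s=d.copy()
    for _ in range(20): s=d/(1+k*(s@s))
    v=R.T@np.array([s[0],s[1],1]); return -R.T@t, v/np.linalg.norm(v)
def plane(n,uv,z):
    o,v=ray(n,uv); return o+v*(z-o[2])/v[2]
def tri(uvt,uvs):
    o1,v1=ray("top",uvt); o2,v2=ray("side",uvs)
    a,b=np.linalg.lstsq(np.c_[v1,-v2],o2-o1,rcond=None)[0]
    p,q=o1+a*v1,o2+b*v2; return (p+q)/2,np.linalg.norm(p-q)
def proj(n,P):
    f,cx,cy,k,R,t=cam(n); p=R@np.array(P)+t; s=p[:2]/p[2]; s=s*(1+k*(s@s)); return f*s+[cx,cy]
E
python3 - <<'E'
from h import *
def crop(n,x,y,w,h,s): 
    return cv2.resize(cv2.imread(f"pics/{n}0.png")[y:y+h,x:x+w],None,fx=s,fy=s,interpolation=cv2.INTER_CUBIC)
c=np.zeros((600,800,3),np.uint8)
def put(im,x,y): c[y:y+im.shape[0],x:x+im.shape[1]]=im
put(crop("top",235,185,50,75,4),0,0)      # scanner top x4
put(crop("top",310,125,60,50,4),200,0)    # carton top
put(crop("top",375,200,65,70,5),450,0)    # holder top x5
put(crop("side",300,225,80,35,5),0,350)   # scanner side
put(crop("side",310,160,60,40,5),450,360) # holder side
put(crop("side",235,155,50,70,3),300,210)
cv2.imwrite("pics/crops.png",c)
for n,uv in(("timer",(196,181)),("va",(405,153)),("vb",(287,150)),("holder",(408,235)),("scan",(258,222)),("m0",(311,260)),("m1",(352,263))):print(n,plane("top",uv,0.015).round(3))
E
```

```text
timer [0.616 0.468 0.015]
va [ 0.728 -0.2    0.015]
vb [0.727 0.181 0.015]
holder [ 0.463 -0.207  0.015]
scan [0.49  0.263 0.015]
m0 [0.377 0.093 0.015]
m1 [ 0.372 -0.034  0.015]
```

View pics/crops.png

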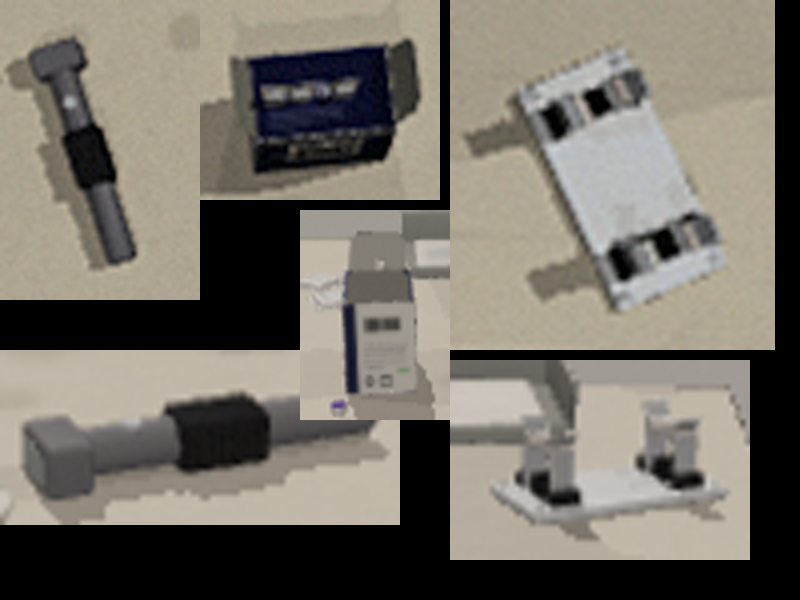

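Scanner's head points away from the robot, clearly seen in both views. The carton front faces down in the top view. The holder plate spans roughly (388,218), (410,210), (430,252) and (408,262). Now to measure with masks.

```bash
cat > m.py <<'E'
from h import *
T=cv2.imread("pics/top0.png");S=cv2.imread("pics/side0.png")
def comp(im,cond,box):
    x,y,w,h=box; m=np.zeros(im.shape[:2],np.uint8); m[y:y+h,x:x+w]=cond(im[y:y+h,x:x+w].astype(int))
    n,l,st,c=cv2.connectedComponentsWithStats(m); i=1+np.argmax(st[1:,4]); return (l==i).astype(np.uint8),c[i],st[i]
blk=lambda a:a.max(2)<50
gt,ct,s1=comp(T,blk,(235,185,50,75)); gs,cs,s2=comp(S,blk,(320,225,50,30))
print("grip top",ct,s1,"side",cs,s2,"tri",tri(ct,cs), "plane14+",plane("top",ct,.018))
# whole scanner in top: grey (low sat), not beige
sc=lambda a:(a.max(2)<135)&((a.max(2)-a.min(2))<18)
wm,c,s=comp(T,sc,(238,190,38,65)); ys,xs=np.nonzero(wm); print("scanner",c,s)
P=np.array([plane("top",(x,y),.014)[:2] for x,y in zip(xs,ys)])
print(P.min(0),P.max(0)); vx,vy,x0,y0=cv2.fitLine(P.astype(np.float32),cv2.DIST_HUBER,0,.01,.01).ravel()
d=np.array([vx,vy])*np.sign(vx); a=(P-[x0,y0])@d; print("yaw",np.degrees(np.arctan2(d[1],d[0])),"len",np.ptp(a),"ends",[x0,y0]+d*a.min(),[x0,y0]+d*a.max())
# holder
hl=lambda a:(a.min(2)>150)&((a.max(2)-a.min(2))<16)
hm,c,s=comp(T,hl,(380,203,58,64)); print("holder",c,s); k=cv2.findContours(hm,0,2)[0][0]
r=cv2.minAreaRect(cv2.convexHull(k)); b=cv2.boxPoints(r);print(b.tolist())
Q=np.array([plane("top",p,.008)[:2] for p in b]);print(Q.round(4).tolist(),Q.mean(0),np.linalg.norm(np.diff(Q,axis=0),axis=1))
# carton front edges
for n,uv,z in(("ftL",(323,160),.092),("ftR",(358,157),.092),("fbL",(323.5,167.5),0),("fbR",(357,164.5),0),("lab",(341,162),.058)):print(n,plane("top",uv,z).round(3))
o=np.hstack([cv2.resize(v,None,fx=5,fy=5,interpolation=0) for v in(wm[185:260,235:285]*255,gt[185:260,235:285]*255,hm[200:275,375:440]*255)])
cv2.imwrite("pics/masks.png",o[:, :800])
E
python3 m.py
```

```text
grip top [256.95333333 223.93333333] [251 216  13  19 150] side [343.86899563 241.30567686] [333 234  21  15 229] tri (array([0.48258668, 0.26590407, 0.01361258]), np.float64(0.003052854598243464)) plane14+ [0.48366034 0.26505488 0.018     ]
scanner [255.71846435 220.73126143] [242 194  27  57 547]
[0.40343092 0.22710452] [0.57917417 0.31773192]
yaw 21.08511 len 0.18224587439416146 ends [0.40386558 0.23536177] [0.57390955 0.30092551]
holder [408.97292419 234.79963899] [394 220  32  31 554]
[[393.1219177246094, 228.0975341796875], [414.2389831542969, 218.3511962890625], [425.1268005371094, 241.94143676757812], [404.0097351074219, 251.68777465820312]]
[[0.484, -0.1623], [0.5168, -0.2291], [0.4435, -0.262], [0.4114, -0.1958]] [ 0.46390658 -0.21230487] [0.07436214 0.08032236 0.07357683]
ftL [0.675 0.065 0.092]
ftR [ 0.687 -0.041  0.092]
fbL [0.676 0.062 0.   ]
fbR [ 0.689 -0.047  0.   ]
lab [0.68  0.008 0.058]
```

View pics/masks.png

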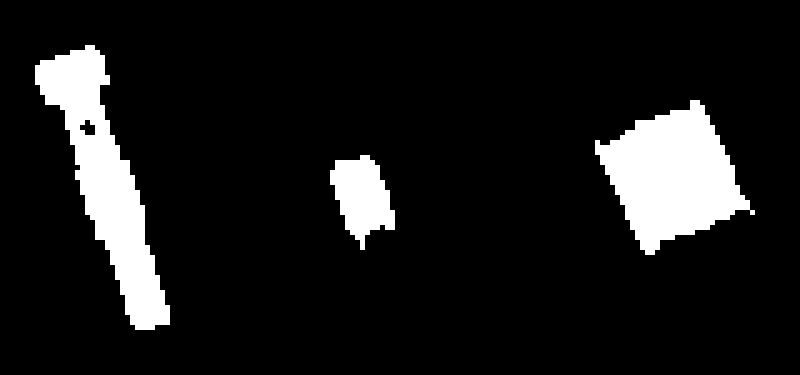

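Every point checks out: grip at 13.6 mm height, tail 84.5 mm from the grip, scanner length 182 mm, plate width 74 mm. Next: grasp, lift and look.

```bash
python3 - <<'E'
from h import *
for uv in((319,186),(365,186),(328,192.4)): print("plate side",plane("side",uv,.008).round(3))
print(robot.tip_reach)
g=[.4827,.2655]; o=[180,0,21.1]
robot.move_pose([*g,.20],o)
robot.line_to([*g,.10],vel=.15)
print(robot.line_to([*g,.074],vel=.04,guard=8))
robot.set_gripper(0.02)
s=robot.observe();print(s["time"],s["tool_pos"],s["tcp_rot"],s["gripper_width"],s["gripper_force"],s["ft_force"])
robot.line_to([*g,.16],vel=.12)
for n in("side","top"): cv2.imwrite(f"pics/{n}1.png",robot.grab_frame(n))
s=robot.observe();print(s["time"],s["tool_pos"],s["tcp_rot"],s["gripper_width"],s["gripper_force"],s["ft_force"])
c=np.vstack([cv2.resize(cv2.imread("pics/side1.png")[160:260,260:420],None,fx=3,fy=3),cv2.resize(cv2.imread("pics/top1.png")[170:270,190:350],None,fx=3,fy=3)])
cv2.imwrite("pics/g1.png",c)
E
```

```text
plate side [ 0.542 -0.195  0.008]
plate side [ 0.383 -0.199  0.008]
plate side [ 0.513 -0.126  0.008]
0.0726
False
5.275 [0.48293029 0.26558723 0.07433543] [ 1.79999280e+02 -3.45472674e-02  2.11016534e+01] 0.02954522726932346 60.47494411468506 [-0.13043032 -0.37582428  2.96398077]
6.2417 [0.48209759 0.26531983 0.15881533] [-1.79988531e+02  1.05931856e-01  2.10968555e+01] 0.028886596116188542 60.06986618041992 [-0.54819752  0.21574608 -1.05186124]
```

View pics/g1.png

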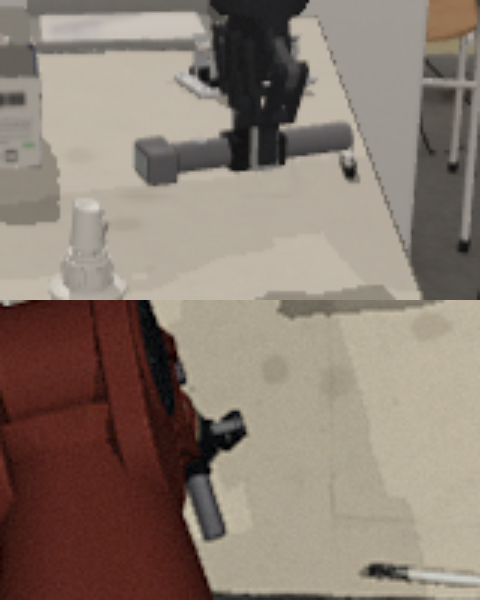

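Scanner is held (29.5 mm wide, 1 N weight). In the side view its tail is at about (375,205) and the window at (312,213). Next I'll check that it is level and take it to the label.

```bash
python3 - <<'E'
from h import *
s=robot.observe();p=s["tool_pos"];d=np.array([np.cos(np.radians(21.1)),np.sin(np.radians(21.1)),0]);a=p-[0,0,.0603]
print("expect window",proj("side",a+.095*d),"tail",proj("side",a-.085*d),"top tail",proj("top",a-.085*d))
L=np.array([.682,.009,.058]);y=6.4;u=np.array([np.cos(np.radians(y)),np.sin(np.radians(y)),0])
g=L-.175*u+[0,0,.0603]
robot.line_to([g[0]-.03,g[1],.15],vel=.15,rotation=[180,0,y])
robot.line_to(g,vel=.1)
robot.pause(1.3)
for n in("side","top"): cv2.imwrite(f"pics/{n}2.png",robot.grab_frame(n))
s=robot.observe();print(s["time"],s["tool_pos"],s["tcp_rot"],s["gripper_force"],g)
a=s["tool_pos"]-[0,0,.0603]
print("exp side win",proj("side",a+.095*u),"tail",proj("side",a-.085*u),"top win",proj("top",a+.095*u))
c=np.vstack([cv2.resize(cv2.imread("pics/side2.png")[150:250,230:390],None,fx=3,fy=3),cv2.resize(cv2.imread("pics/top2.png")[120:220,270:430],None,fx=3,fy=3)])
cv2.imwrite("pics/g2.png",c)
E
```

```text
expect window [307.125804   213.88185381] tail [375.89319638 204.79732224] top tail [261.55819301 249.17097698]
10.2167 [ 0.50809035 -0.01050132  0.11829971] [1.79999637e+02 4.23459316e-05 6.40000839e+00] 59.88725960254669 [ 0.50809061 -0.01050706  0.1183    ]
exp side win [299.08798324 189.83985747] tail [358.1798259 188.2235181] top win [343.2031314  186.49550686]
```

View pics/g2.png

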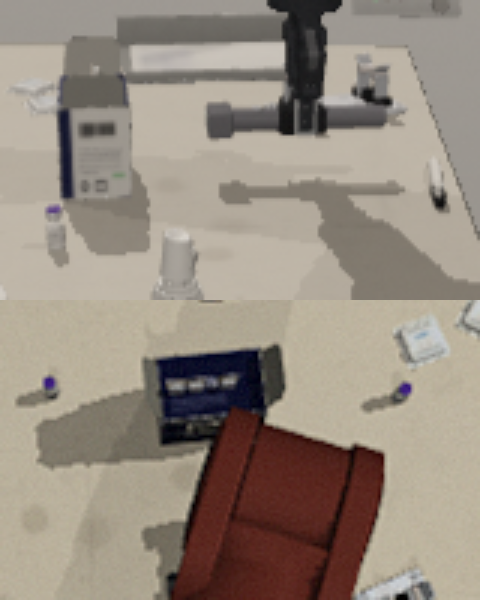

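The window appears at side (300,190), exactly as predicted, level and about 8 cm from the label face. Now I'll hover over the holder and check the holder model against the pictures.

```bash
cat > ov.py <<'E'
from h import *
def ov(im,n,x,y,w,h,s,H,yaw):
    u=np.array([np.cos(np.radians(yaw)),np.sin(np.radians(yaw)),0]);v=np.array([-u[1],u[0],0])
    c=cv2.resize(im[y:y+h,x:x+w],None,fx=s,fy=s,interpolation=cv2.INTER_CUBIC)
    def q(P): 
        a=(proj(n,P)-[x,y]+.5)*s; return tuple(int(i) for i in a)
    o=np.array([H[0],H[1],0])
    def poly(pts,col): cv2.polylines(c,[np.array([q(o+a*u+b*v+np.array([0,0,z])) for a,b,z in pts])],True,col,1)
    poly([(.075*i,.0375*j,.008) for i,j in((1,1),(1,-1),(-1,-1),(-1,1))],(0,0,255))
    for X in(-.048,.048): poly([(X+.009*i,.027*j,.058) for i,j in((1,1),(1,-1),(-1,-1),(-1,1))],(0,180,0))
    return c
E
python3 - <<'E'
from ov import *
H=(.464,-.212);y=24.5
robot.pause(.4)
p=robot.observe()["tool_pos"]
robot.line_to([p[0]-.06,p[1],.17],vel=.15)
robot.line_to([*H,.17],vel=.15,rotation=[180,0,y])
for n in("side","top"): cv2.imwrite(f"pics/{n}3.png",robot.grab_frame(n))
s=robot.observe();print(s["time"],s["tool_pos"],s["tcp_rot"],s["gripper_force"])
I=lambda f:cv2.imread(f"pics/{f}.png")
a=ov(I("top0"),"top",380,203,60,66,6,H,y); b=ov(I("side0"),"side",312,160,62,40,6,H,y); d=cv2.resize(I("side3")[120:200,290:390],None,fx=4,fy=4)
c=np.zeros((600,800,3),np.uint8);c[:396,:360]=a;c[:240,370:742]=b;c[245:565,370:770]=d
cv2.imwrite("pics/ov.png",c)
E
```

```text
12.8917 [ 0.46402655 -0.21145779  0.16999796] [-1.79994876e+02  2.61310602e-04  2.45326965e+01] 59.940953850746155
```

View pics/ov.png

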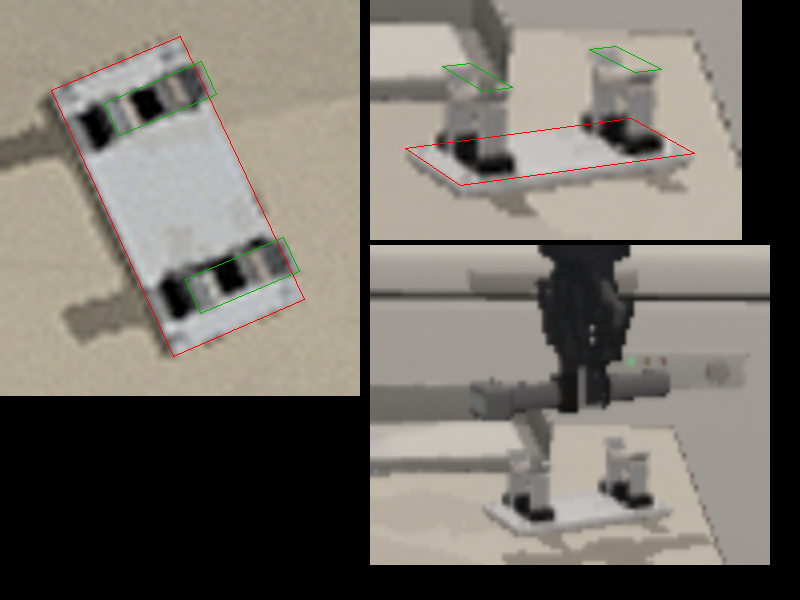

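In the top view the plate outline fits. In the side view the real jaws sit 1–2 px below the model, so I'll triangulate features on the holder before pressing.

```bash
python3 - <<'E'
from h import *
T=cv2.imread("pics/top0.png");S=cv2.imread("pics/side0.png")
def blobs(im,x,y,w,h,th=60):
    m=(im[y:y+h,x:x+w].max(2)<th).astype(np.uint8); n,l,st,c=cv2.connectedComponentsWithStats(m)
    return [(c[i]+[x,y],st[i]) for i in range(1,n) if st[i,4]>5]
bt=blobs(T,385,205,50,60);bs=blobs(S,316,165,56,32)
for b in bt:print("T",b[0].round(2),b[1])
for b in bs:print("S",b[0].round(2),b[1])
for a in bt:
    for b in bs:
        P,e=tri(a[0],b[0])
        if e<.012 and -.03<P[2]<.08: print(a[0].round(1),b[0].round(1),P.round(4),round(e,4))
c=np.zeros((600,800,3),np.uint8)
a=cv2.resize(S[160:196,314:372],None,fx=8,fy=8,interpolation=0); b=cv2.resize(T[205:265,385:433],None,fx=6.9,fy=6.9,interpolation=0)
c[:a.shape[0],:a.shape[1]]=a; c[:b.shape[0],466:466+b.shape[1]]=b
cv2.imwrite("pics/z.png",c)
E
```

```text
T [404.06 219.78] [17 13  5  5 18]
T [395.75 223.71] [ 8 16  6  7 24]
T [417.28 248.24] [28 41  8  6 25]
T [409.   252.12] [22 44  5  7 24]
S [354.21 182.38] [34 14 10  7 29]
S [330.03 185.88] [10 18 10  6 33]
[404.1 219.8] [330.  185.9] [ 0.5077 -0.1964  0.0087] 0.007
[395.8 223.7] [330.  185.9] [ 0.5011 -0.1694  0.0162] 0.0079
[417.3 248.2] [354.2 182.4] [ 0.4204 -0.2365  0.0093] 0.0055
[409.  252.1] [354.2 182.4] [ 0.415  -0.2098  0.0168] 0.0099
```

View pics/z.png

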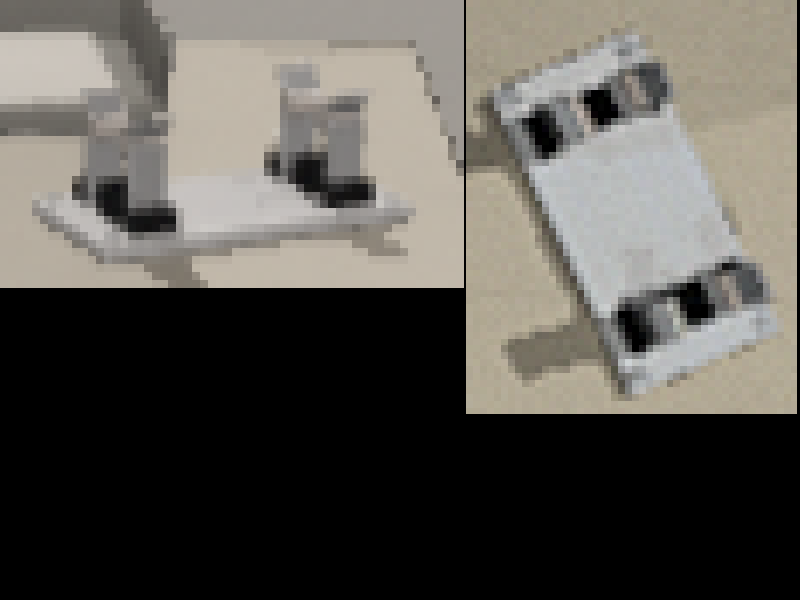

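```bash
python3 - <<'E'
from h import *
C={"+x+y":((388.7,218.7),(327,190.3)),"+x-y":((409.7,210.),(318.5,185)),"-x+y":((407.5,261.3),(364.8,185.7)),
"flareL+":((398.5,222),(332.9,175.1)),"flareR+":((411.5,250),(356.6,172.)),"flareL-":((413.5,216.5),(326.4,172)),"flareR-":((426.5,245),(350.8,168.5))}
for k,(a,b) in C.items():
    P,e=tri(a,b);o,v=ray("top",a);print(k,P.round(4),round(e,4))
Q=np.array([plane("top",p,.008)[:2] for p in((388.7,218.7),(409.7,210.),(429.7,251.6),(407.5,261.3))])
print(Q.round(4).tolist(),Q.mean(0),np.linalg.norm(np.roll(Q,-1,0)-Q,axis=1),[np.degrees(np.arctan2(*(Q[i]-Q[j])[::-1])) for i,j in((0,3),(1,2))])
# scanner grip as residual check: reproject
for n in("top","side"): print(n,proj(n,[.4826,.2659,.0136]))
# per-pixel sensitivity of side at holder
P=np.array([.464,-.212,.03])
for d in np.eye(3)*.01: print((proj("side",P+d)-proj("side",P)).round(2),(proj("top",P+d)-proj("top",P)).round(2))
E
```

```text
+x+y [ 0.5145 -0.1487  0.0076] 0.0022
+x-y [ 0.5438 -0.2159  0.0047] 0.0006
-x+y [ 0.3825 -0.2068  0.0064] 0.0008
flareL+ [ 0.4971 -0.1692  0.0551] 0.0021
flareR+ [ 0.4142 -0.2074  0.0556] 0.0017
flareL- [ 0.5169 -0.2157  0.0523] 0.0005
flareR- [ 0.4307 -0.2525  0.0554] 0.0011
[[0.5133, -0.1485], [0.543, -0.2151], [0.414, -0.2756], [0.3821, -0.2063]] [ 0.4631089  -0.21139366] [0.07287615 0.14255553 0.07627197 0.14339848] [np.float64(23.780450516641793), np.float64(25.141825376449894)]
top [256.88434988 224.41229889]
side [343.24807108 241.22932183]
[-2.88 -0.02] [-0.04 -3.25]
[0.14 0.84] [-3.25 -0.09]
[ 0.07 -2.77] [ 0.8  -0.26]
```

Triangulated: plate corners at 5–8 mm, flares at 52–56 mm, centre (0.464,-0.2115), yaw 24.5°. These agree with the text's dimensions. Now I'll go down in small steps and watch the forces.

```bash
cat > st.py <<'E'
from h import *
Y=np.radians(24.5);U=np.array([np.cos(Y),np.sin(Y),0]);V=np.array([-U[1],U[0],0])
def st(f0):
    s=robot.observe();f=s["ft_force"]-f0
    print(round(s["time"],2),"z",round(s["tool_pos"][2],4),"f uvz",np.round([f@U,f@V,f[2]],1),"grip",round(s["gripper_force"],1),"tq",np.round([s["torque"]@U,s["torque"]@V],2)); return f
E
python3 - <<'E'
from st import *
H=[.464,-.2115]
robot.line_to([*H,.118],vel=.12,rotation=[180,0,24.5]); robot.pause(.2)
f0=robot.observe()["ft_force"];np.save("f0.npy",f0)
for z in(.115,.1125,.110,.108,.106):
    robot.line_to([*H,z],vel=.02,guard=40); robot.pause(.15); f=st(f0)
    if f[2]>35 or abs(f@V)>12: break
cv2.imwrite("pics/side4.png",robot.grab_frame("side"))
E
```

```text
14.12 z 0.115 f uvz [-0.   0.1  0.3] grip 59.9 tq [0.04 0.05]
14.55 z 0.1123 f uvz [0.8 2.7 1.4] grip 60.2 tq [ 0.51 -0.16]
14.97 z 0.1101 f uvz [2.1 5.9 5.4] grip 60.6 tq [ 1.  -0.3]
15.38 z 0.1084 f uvz [1.5 7.7 7.6] grip 60.9 tq [ 1.14 -0.25]
15.78 z 0.1065 f uvz [0.7 7.  9.5] grip 61.1 tq [ 1.23 -0.18]
```

The jaws push it towards +V with about 7 N, so the scanner is slightly to the -V side. I'll shift it until that force goes away, then go on.

```bash
python3 - <<'E'
from st import *
f0=np.load("f0.npy");H=np.array([.464,-.2115,0]);off=0
for k in range(4):
    off+=.0008
    robot.line_to(H+off*V+[0,0,.106],vel=.02,guard=40); robot.pause(.15)
    print("off",off,"tz",robot.observe()["torque"][2].round(2),robot.observe()["tool_pos"].round(4)); f=st(f0)
    if f@V<1.5: break
np.save("off.npy",off)
E
```

```text
off 0.0008 tz 0.34 [ 0.4641 -0.2111  0.1066]
16.23 z 0.1066 f uvz [1.2 3.8 5.4] grip 60.7 tq [ 0.66 -0.27]
off 0.0016 tz 0.35 [ 0.4639 -0.2106  0.1066]
16.62 z 0.1066 f uvz [2.  0.1 6.8] grip 60.6 tq [-0.2 -0.4]
```

```bash
python3 - <<'E'
from st import *
f0=np.load("f0.npy");off=float(np.load("off.npy"));H=np.array([.464,-.2115,0])
for z in(.104,.102,.100,.098,.0965,.0955,.095,.0945,.094,.0935,.093,.0925,.092):
    robot.line_to(H+off*V+[0,0,z],vel=.02,guard=40); robot.pause(.15); f=st(f0)
    if f[2]>30: break
    if f@V>2: off+=.0004
    if f@V<-2: off-=.0004
np.save("off.npy",off);print(off,z)
E
```

```text
17.02 z 0.1048 f uvz [2.  0.3 7.6] grip 61.2 tq [-0.09 -0.27]
17.43 z 0.1024 f uvz [ 3.2 -1.8  5.5] grip 60.6 tq [-0.65 -0.57]
17.82 z 0.0998 f uvz [ 2.  -5.1  0.7] grip 60.1 tq [-1.1  -0.42]
18.23 z 0.097 f uvz [ 1.8 -5.6 -4. ] grip 59.7 tq [-1.37 -0.37]
18.62 z 0.0954 f uvz [ 0.8 -4.2 -6.2] grip 59.6 tq [-1.13 -0.13]
19.02 z 0.0949 f uvz [-0.9 -1.4 -5.5] grip 59.6 tq [-0.36  0.1 ]
19.43 z 0.0948 f uvz [-1.6  0.  -4.4] grip 59.8 tq [0.   0.33]
19.82 z 0.0946 f uvz [-1.2  0.8 -2.9] grip 60.0 tq [0.17 0.11]
20.23 z 0.0943 f uvz [-0.9  2.8  4.1] grip 60.7 tq [0.66 0.19]
20.62 z 0.0942 f uvz [-2.9  4.1  7.2] grip 61.5 tq [0.76 0.37]
21.02 z 0.0942 f uvz [-3.   4.1 10.7] grip 62.0 tq [0.75 0.66]
21.43 z 0.0942 f uvz [-4.3  4.6 14.4] grip 62.4 tq [0.72 0.86]
21.82 z 0.0942 f uvz [-4.6  3.9 17. ] grip 62.8 tq [0.7  1.12]
0.0024000000000000002 0.092
```

It snapped through and stopped hard at TCP z 0.0942, against 0.0943 predicted. I'll press to about 30 N and check the picture.

```bash
python3 - <<'E'
from st import *
f0=np.load("f0.npy");off=float(np.load("off.npy"));H=np.array([.464,-.2115,0])
for z in np.arange(.091,.084,-.001):
    robot.line_to(H+off*V+[0,0,z],vel=.02,guard=30); robot.pause(.15); f=st(f0)
    if f[2]>30: break
robot.pause(.5);f=st(f0);s=robot.observe();print(s["tool_pos"],s["tcp_rot"])
a=s["tool_pos"]-[0,0,.0603]
print("exp side win",proj("side",a+.095*U),"tail",proj("side",a-.085*U))
im=robot.grab_frame("side");cv2.imwrite("pics/side5.png",im)
cv2.imwrite("pics/fin.png",cv2.resize(im[140:210,285:385],None,fx=7,fy=7,interpolation=cv2.INTER_CUBIC))
E
```

```text
22.23 z 0.0941 f uvz [-8.   6.7 25. ] grip 63.9 tq [1.24 1.62]
22.62 z 0.094 f uvz [-10.9  10.5  35. ] grip 65.2 tq [2.15 2.15]
23.12 z 0.094 f uvz [-11.1  11.3  34.1] grip 65.2 tq [2.14 2.14]
[ 0.46392659 -0.21081193  0.09400304] [ 1.79747518e+02 -1.11561053e-03  2.44856726e+01]
exp side win [316.70422472 180.83651364] tail [363.03137594 174.97754299]
```

View pics/fin.png

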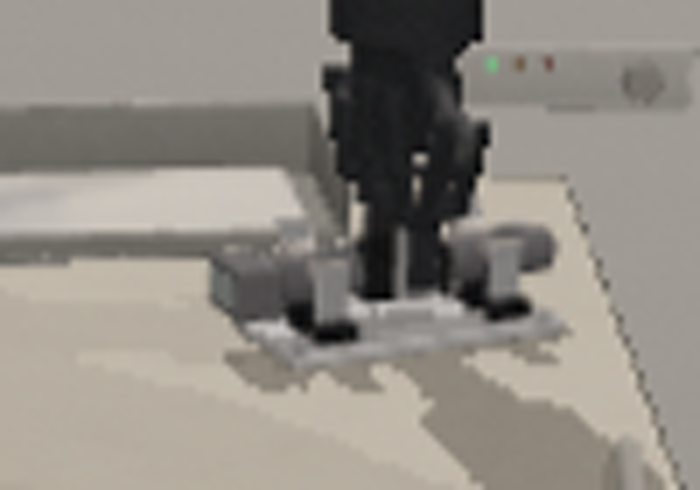

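The picture shows the barrel down in both clips, with the window at (317,181) and the tail at (362.6,175.5). Both are within 1 px of the level, fully seated prediction. It is pressed with 34 N, so I'm handing in.

```bash
python3 - <<'E'
from plant import robot
print(robot.job_done())
E
```

```text
the job is handed in; nothing more can be done
None
```

The scanner was held in front of the label, then snapped level into both clips, and I handed the job in at about 23 s still gripping it and pressing with about 34 N; the interface returned no verdict.

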